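# Put the calibration adaptor away in the cabinet door and shut the door onto its catch

## Task

Put the calibration adaptor away: stand it upright in the empty upper rack on the inside of the small white cabinet's open door. Then push the door shut until it clicks home on its catch, with the adaptor still standing in the rack, and leave the mug, the tape roll and the hand-wash bottle where they are.

Things in the scene. Friction and masses are not known exactly. Their poses are not given: they have to be found in the camera images.
- adaptor: the calibration adaptor: black ribbed plastic tube, 82 mm tall, standing upright and loose on the desk; 46 mm across at the foot, 52 mm from 30 to 66 mm up, 37 mm at the neck. Origin at the centre of its underside, z up along its axis
- cabinet: small white sheet-steel cabinet, fixed on the desk: 200 deep (x), 220 wide (y), 260 mm high. Origin at the centre of its underside; its open front is the plane x = -100 mm and faces the robot, more or less. A sprung-ball catch sits inside its right-hand (-y) wall, near the front, 118 mm up
- door (a joint): opening angle of the cabinet door, rad: 0 shut on the catch, about 1.5 straight out from the front. The hinge is upright at the cabinet's left (+y) front edge; the door stays where it is left. The sprung catch resists over the last 0.08 rad (about 7 N at the free edge); let go before about 0.03 rad it springs back, past that it snaps home
- door_hinge (a point): point on the hinge line, level with the cabinet's underside, with the door's axes: x is normal to the door toward its inner side, -y runs along the door to its free edge, 219 mm away. The door is 18 mm thick (x -18 to 0), its top edge 258 mm up. A bow handle stands 27 mm out of the outer face at y = -192 mm, 85 to 175 mm up
- rack_floor (a point): centre of the floor of the door's upper rack, 155 mm up, same axes as the door (x away from its inner face, -y toward the free edge). Open at the top; inside 74 mm across (x: door face at -38, rail at +36 mm) and 140 mm along the door (y); rail and ends 30 mm high. When shut, the cabinet's roof clears the standing adaptor by 11 mm
- door_push (a point): point on the outer face of the door, 195 mm from the hinge and 235 mm up (23 mm below the top edge), above the handle: a good place to push; same axes as the door
- mug: white mug, 79 mm across with a handle, 89 mm tall; leave it alone
- tape_roll: roll of brown tape, 92 mm across, 48 mm tall; leave it alone
- sanitiser: white pump bottle of hand wash with a red pump, 61 x 73 mm, 181 mm tall, beside the computer; leave it alone
Things that resemble listed ones, but are neither listed nor needed, are in the scene too. What is shaped like the adaptor but blue or orange is not meant.

How it is judged (in metres and radians):
On the way:
1. the adaptor stands, let go, in the upper rack while the door is still open (z of adaptor in the frame of rack_floor between -0.005 and 0.012 m and x of adaptor in the frame of rack_floor between -0.022 and 0.022 m and y of adaptor in the frame of rack_floor between -0.055 and 0.055 m and angle between adaptor's own z axis and vertical below 0.25 rad and contact force between the fingers and adaptor below 0.1 N and value of joint door above 0.3 rad), for 0.2 s.
At the end, for the whole second after the job is handed in: the door is shut and held by its catch (within 0.02 rad of fully shut), the adaptor is at rest and upright (within 0.25 rad) on the floor of the door's upper rack, and the mug, the tape roll and the hand-wash bottle are within 30 mm of where they stood (value of joint door below 0.02 rad and z of adaptor in the frame of rack_floor between -0.005 and 0.012 m and x of adaptor in the frame of rack_floor between -0.022 and 0.022 m and y of adaptor in the frame of rack_floor between -0.055 and 0.055 m and angle between adaptor's own z axis and vertical below 0.25 rad and linear speed of adaptor below 0.02 m/s and distance of each of mug, tape_roll, sanitiser from where it was at the start of the episode below 0.03 m); the robot touches nothing.
It fails at once if the mug, the tape roll or the hand-wash bottle is knocked over (angle between any of mug, tape_roll, sanitiser's own z axis and vertical above 0.5 rad).
It also fails if it takes over 58 s, if anything falls off the work surface, if the arm or the gripper's body presses on something with over 40 N, if the wrist force passes 120 N, or if a joint passes its speed limit or range.

## Robot

A 6-joint arm with a two-finger parallel gripper is mounted at the origin on a cart in front of the work surface, level with it; the furniture and walls round the work are solid. World frame = base frame: x ahead of the robot, y to its left, z up, the work surface at z = 0. Lengths are in m, angles in degrees, forces in N, time in s.
With the tool pointing down it reaches from about 0.375 to 0.75 m from the base axis. Payload 9 kg.
Tool frame: the origin (TCP) lies where the fingers leave the gripper's body, on its centre line; the fingertips stand 73 mm ahead of it and the grasp point (between the pads) lies 54 mm ahead of it (robot.tip_reach is the distance from the TCP to the fingertips, in m); z points along the fingers, y is the line along which they close (so a half turn about z gives the same grasp; the last joint's range is limited). The gripper opens to 85 mm and grips with 20 to 120 N. Pads are 22 mm wide; open, the fingers measure 114 mm over their backs; the gripper's body (76 mm by 85 mm) begins 54 mm behind the grasp point. The pads swing forward as they close: fully open they stand 13 mm farther back than shut.
Start: joints at [57.026, 5.964, 5.575, 89.605, 0, 77.527], TCP at [0.21, 0.562, 0.304] pointing down, gripper open.
Joint ranges: [-171.21, 171.21], [-48.23, 106.86], [-62.78, 66.21], [-105.2, 120.99], [-86.42, 89.51], [-180, 180]. Speed limits (degrees/s): [127.2, 127.2, 147.25, 180, 180, 180].

## Interface

Orientations are given as [roll, pitch, yaw] about the fixed x, y, z axes, in that order (R = Rz(yaw) Ry(pitch) Rx(roll)).
In Python, from plant import robot gives the robot as it stands. Calls block until the motion is done:
- robot.move_pose(position, orientation): joint-space move of the TCP to a pose.
- robot.line_to(position, vel=0.15, rotation=None, guard=None): straight line of the TCP; rotation=None keeps the orientation; vel is the mean speed in m/s. With guard (N) it stops when the force on the tool has changed by that much, and returns True; else False.
- robot.goto_joints(angles): joint-space move.
- robot.set_gripper(opening): finger opening in m; the grip force is fixed at half the most; returns when the fingers have stopped.
- robot.pause(seconds).
- robot.ik(position, orientation): joint angles nearest the present ones, or None.
- robot.observe(): the state.
- robot.grab_frame(name): name is "side" or "top"; returns the picture (400x640x3 uint8, blue, green, red); there is no depth.
- robot.get_calibration(name): a dict with "vertical_fov" (degrees; the focal length in pixels is half the picture's height over the tangent of half this angle, whatever the lens; pixels are square), "cx", "cy" (the principal point, pixels), "k1" (the pictures are not rectified: a ray, as slopes to the right and down, at radius r is drawn at 1 + k1 r^2 times it, then the intrinsics apply), "rvec" (rotation vector, rad) and "tvec" (3), from world to camera coordinates, as OpenCV has them. Camera axes: x right, y down, z forward; pixel columns grow to the right and rows downward; lengths in m; the calibration is good to about 2 mm. A picture is of the moment at which its call begins. get_calibration takes no time and is no camera call.
A pose or a line that the arm cannot do raises robot.IKError and nothing moves.
- robot.job_done(): hands the job in; it is judged then, once.
The state is a dict: "time": time; "q": joint angles; "qvel": joint speeds; "joint_torque": joint torques, N m; "tool_pos": TCP position; "tcp_rot": TCP orientation; "ft_force": force on the tool from outside, world axes, zero at the start; "torque": the same for the moment, N m; "gripper_width": finger opening in m; "gripper_force": force on a finger pad.
Only numpy, scipy, OpenCV 4.12 (cv2) and the standard library are available. Lean on these libraries where they do the work, as an engineer would, in place of code of your own. Each camera call takes 0.05 s, during which the arm holds its last target. There are 200 camera calls.

## Working session

There is one attempt and no reset: what is moved stays moved. The work goes in short steps, each a Python script; the robot and the scene stay as the last script left them, time stands still between calls to the robot, and variables do not carry over. Pictures are saved under pics/ and viewed, at most 10 in all, crops included, and the job is handed in when it is done.

```bash
ls; mkdir -p pics
python3 - <<'E'
from plant import robot
import cv2
for n in("side","top"):
    cv2.imwrite(f"pics/{n}0.png",robot.grab_frame(n)); print(n,robot.get_calibration(n))
s=robot.observe();print(s['time'],s['tool_pos'],s['tcp_rot'],robot.tip_reach)
E
```

```text
pics
side {'vertical_fov': 51.36629830108405, 'cx': 319.9014305207865, 'cy': 204.0800905321521, 'k1': -0.07579303639233594, 'rvec': array([ 2.22254156,  1.52201096, -0.3779357 ]), 'tvec': array([-0.1894703 , -0.44986241,  1.62708914])}
top {'vertical_fov': 52.11107075631624, 'cx': 320.64695902867453, 'cy': 198.31468735657538, 'k1': -0.04052926745770651, 'rvec': array([ 1.37271944, -2.28959228,  0.83902908]), 'tvec': array([0.25481658, 0.55238695, 0.83696037])}
0.1 [0.21000823 0.5618196  0.30321458] [-1.79934310e+02 -1.41091234e-02  1.59499263e+02] 0.0726
```

View pics/side0.png

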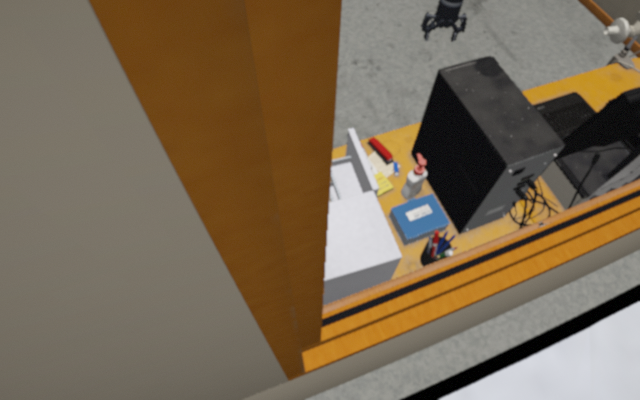

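View pics/top0.png

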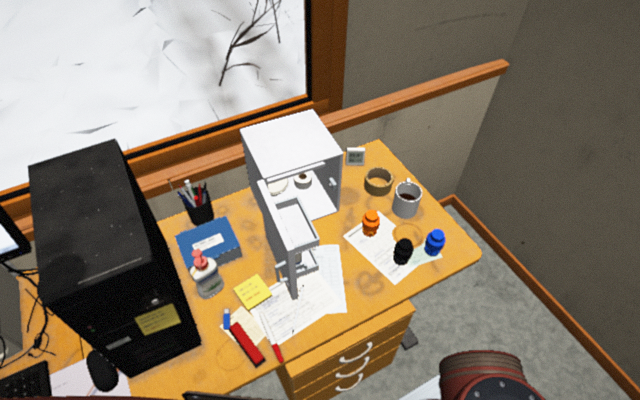

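The top view shows three adaptor-shaped things: orange at (370,222), black at (402,251) and blue at (435,242). The black one fits the description. The cabinet is at about (290,170) with its door swung toward the robot. I'll enlarge both views to get pixel corners.

Run:
```python
import cv2
t=cv2.imread("pics/top0.png");s=cv2.imread("pics/side0.png")
def crop(im,x,y,w,h,k,n):
    c=cv2.resize(im[y:y+h,x:x+w],None,fx=k,fy=k,interpolation=cv2.INTER_CUBIC)
    for i in range(0,w,20): cv2.putText(c,str(x+i),(i*k,8),0,.3,(0,0,255),1); cv2.line(c,(i*k,8),(i*k,14),(0,0,255),1)
    for j in range(0,h,20): cv2.putText(c,str(y+j),(0,j*k+4),0,.3,(0,0,255),1)
    cv2.imwrite(n,c)
crop(t,230,100,220,205,3 if 0 else 3,"pics/tc.png")
crop(s,320,120,110,180,3,"pics/sc.png")
```

```text
(no output)
```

View pics/tc.png

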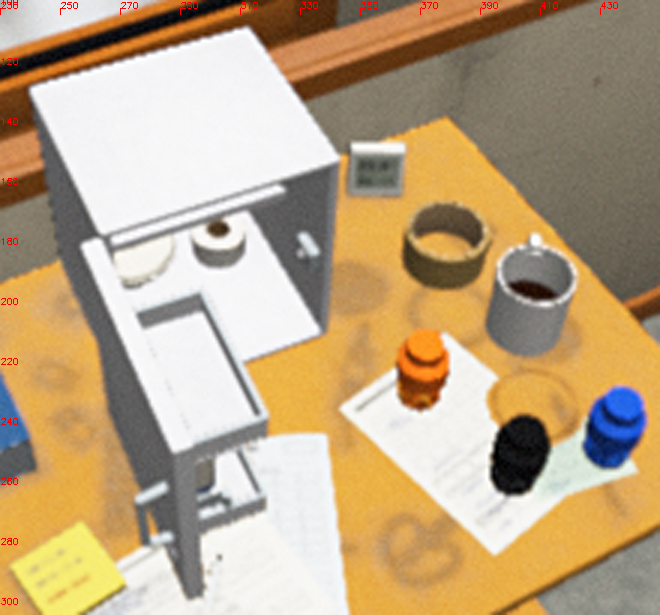

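View pics/sc.png

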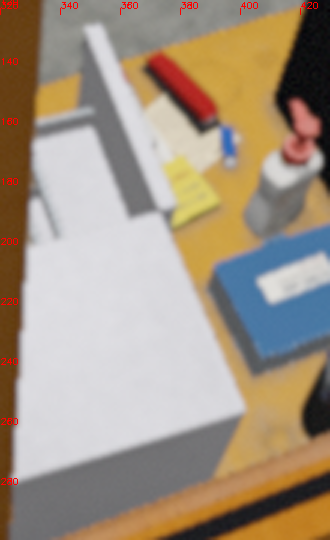

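```bash
cat > h.py <<'E'
import numpy as np, cv2
from plant import robot
from scipy.optimize import least_squares
C={n:robot.get_calibration(n) for n in("side","top")}
def proj(n,P):
    c=C[n];R=cv2.Rodrigues(c["rvec"])[0];p=np.atleast_2d(P)@R.T+c["tvec"];s=p[:,:2]/p[:,2:]
    f=200/np.tan(np.radians(c["vertical_fov"]/2))
    s=s*(1+c["k1"]*(s**2).sum(1,keepdims=True))
    return s*f+[c["cx"],c["cy"]]
def Rz(a):c,s=np.cos(a),np.sin(a);return np.array([[c,-s,0],[s,c,0],[0,0,1]])
def door_T(p):  # p: cabinet x,y,yaw,theta
    return Rz(p[2]-p[3]), Rz(p[2])@[-.1,.11,0]+[p[0],p[1],0]
def adaptor_bbox(p):
    a=np.linspace(0,2*np.pi,40)
    q=[np.c_[p[0]+r*np.cos(a),p[1]+r*np.sin(a),0*a+p[2]+z] for r,z in((.023,0),(.026,.03),(.026,.066),(.0185,.082))]
    u=proj("top",np.vstack(q));return np.r_[u.min(0),u.max(0)]
def adaptor_blob(im,x,y,w,h):
    m=(im[y:y+h,x:x+w].max(2)<45).astype(np.uint8)
    n,l,s,c=cv2.connectedComponentsWithStats(m);i=1+s[1:,4].argmax();b=s[i]
    return np.array([x+b[0]-.5,y+b[1]-.5,x+b[0]+b[2]-.5,y+b[1]+b[3]-.5]),b[4]
E
cat > fit.py <<'E'
from h import *
cab=[("top",(240,130.7),(.1,.11,.26)),("top",(313.3,109.3),(.1,-.11,.26)),("top",(343,153.3),(-.1,-.11,.26)),
("top",(265.7,179),(-.1,.11,.26)),("top",(338.7,210.7),(-.1,-.11,0)),("side",(401.7,256.7),(.1,.11,.26)),("side",(373.3,190.7),(-.1,.11,.26))]
door=[("top",(257.3,181),(-.018,0,.258)),("top",(287.7,251.7),(-.018,-.219,.258)),("top",(295,249.3),(0,-.219,.258)),
("top",(292.3,299.3),(-.018,-.219,0)),("side",(353.3,128.3),(-.018,-.219,.258)),("side",(348,128.3),(0,-.219,.258))]
def res(p):
    r=[]
    for n,u,X in cab: r.append(proj(n,Rz(p[2])@X+[p[0],p[1],0])[0]-u)
    R,o=door_T(p)
    for n,u,X in door[:]:
        X=np.array(X)
        if X[2]==0: X=X+[0,0,p[4]]
        r.append(proj(n,R@X+o)[0]-u)
    return np.array(r).ravel()
s=min((least_squares(res,[.6,y,a,1.5,0.02],loss="soft_l1") for y in(.1,.3,-.1) for a in(-.6,-.2,.2,.6)),key=lambda s:s.cost)
print(s.x,s.cost);print(res(s.x).reshape(-1,2).round(1))
R,o=door_T(s.x);np.save("cab.npy",s.x);print("hinge",o,"dooryaw",np.degrees(s.x[2]-s.x[3]),"free",R@[0,-.219,0]+o)
# rack rail free-end outer top corner pixel (319,238.3) -> plane z=.185
g=least_squares(lambda q:proj("top",R@[q[0],q[1],.185]+o)[0]-(319,238.3),[.07,-.18]);print("rack rail corner in door",g.x)
im=cv2.imread("pics/top0.png");b,n=adaptor_blob(im,385,228,35,50)
f=least_squares(lambda p:adaptor_bbox(p)-b,[.5,0,0]);print("adaptor",b,n,f.x,f.fun,proj("side",f.x))
for nme,u in(("mug",(407,215)),("tape",(378,194)),("orange",(370,233)),("blue",(433,254))):
    print(nme,least_squares(lambda q:proj("top",[q[0],q[1],0])[0]-u,[.5,0]).x)
E
python3 fit.py
```

```text
[ 0.77755975 -0.03455282 -0.0683059   1.59625621  0.03157833] 13.967508944088198
[[-0.9 -2.1]
 [-0.4 -1. ]
 [ 1.1 -0.8]
 [-2.4 -1.2]
 [ 0.8  3.4]
 [-0.5 -1.1]
 [-1.1 -1.9]
 [-1.  -0.5]
 [-0.6 -0.5]
 [ 0.  -0.9]
 [-0.5  0. ]
 [-0.4 -2.4]
 [-1.  -1.1]]
hinge [0.68530075 0.08201594 0.        ] dooryaw -95.37238343725961 free [0.46726277 0.10252057 0.        ]
rack rail corner in door [ 0.07695804 -0.16880232]
adaptor [393.5 238.5 412.5 263.5] 352 [ 0.51636598 -0.2859594  -0.1442035 ] [ 0.08086072 -0.05824858 -0.07761376  0.06000556] [[243.94042626 241.20367486]]
mug [ 0.56989181 -0.31947053]
tape [ 0.68290869 -0.28732073]
orange [ 0.56655777 -0.18206118]
blue [ 0.41975101 -0.30212008]
```

```bash
sed -i 's/("top",(338.7,210.7),(-.1,-.11,0)),//' fit.py
cat >> fit.py <<'E'
print(adaptor_blob(im,385,228,35,50))
for z in(0,):
    f=least_squares(lambda p:adaptor_bbox([*p,z])-b,[.5,0]);print("z=0",f.x,f.fun.round(2),"camera at",-cv2.Rodrigues(C["top"]["rvec"])[0].T@C["top"]["tvec"])
for t in (45,70,90,110):
    m=(im[228:278,385:420].max(2)<t);r=np.where(m.any(1))[0];c=np.where(m.any(0))[0];print(t,385+c[0],385+c[-1],228+r[0],228+r[-1])
E
python3 fit.py
```

```text
[ 0.77662334 -0.0344277  -0.07382985  1.58834645  0.03238698] 10.940233331315612
[[-0.7 -2.1]
 [ 0.  -0.8]
 [ 1.1 -0.3]
 [-2.6 -1. ]
 [-0.8 -1.2]
 [-0.9 -2.1]
 [-1.2 -0.3]
 [-0.6 -0.3]
 [ 0.1 -0.7]
 [-0.5  0. ]
 [-0.4 -2.5]
 [-1.  -1.2]]
hinge [0.68500967 0.08264892 0.        ] dooryaw -95.23568720922059 free [0.46692339 0.1026333  0.        ]
rack rail corner in door [ 0.07715886 -0.16863782]
adaptor [393.5 238.5 412.5 263.5] 352 [ 0.51636598 -0.2859594  -0.1442035 ] [ 0.08086072 -0.05824858 -0.07761376  0.06000556] [[243.94042626 241.20367486]]
mug [ 0.56989181 -0.31947053]
tape [ 0.68290869 -0.28732073]
orange [ 0.56655777 -0.18206118]
blue [ 0.41975101 -0.30212008]
(array([393.5, 238.5, 412.5, 263.5]), np.int32(352))
z=0 [ 0.45225737 -0.21054932] [-1.37 -2.01  1.31  1.92] camera at [0.026119   0.28692125 0.99376027]
45 394 412 239 263
70 394 412 239 264
90 394 412 239 264
110 394 412 238 264
```

```bash
cat > fit2.py <<'E'
exec(open("fit.py").read().split("def res")[0])
cab.append(("top",(338.7,210.7),(-.1,-.11,0.0)))
def res(p,zf=True):
    r=[]
    for n,u,X in cab: r.append(proj(n,Rz(p[2])@X+[p[0],p[1],p[4]])[0]-u)
    R,o=door_T(p)
    for n,u,X in door: r.append(proj(n,R@X+o+[0,0,p[4]+(p[5] if X[2]==0 else 0)])[0]-u)
    return np.array(r).ravel()
s=least_squares(res,[.77,-.03,-.07,1.59,0,.01],loss="soft_l1");print(s.x,s.cost,res(s.x).reshape(-1,2).round(1).tolist())
print("tcp,tip side",proj("side",[[.21,.562,.304],[.21,.562,.231]]))
p=np.array([.452,-.2105,0]);print(proj("top",[p,p+[0,0,.082]]),adaptor_bbox(p))
print("base top",proj("top",[[0,0,0],[.1,0,0],[0,0,.2],[.452,-.21,.05],[.452+.052,-.21,.05]]))
E
python3 fit2.py
```

```text
[ 0.78062619 -0.03554011 -0.05559676  1.61614493 -0.00600739  0.03358476] 7.808771018593197 [[-1.0, -0.8], [-1.1, -0.2], [0.9, -0.4], [-1.6, -0.2], [-0.5, 0.3], [-1.9, -0.1], [0.6, 3.3], [-0.2, 0.4], [-0.6, 0.3], [0.0, -0.0], [-0.5, 0.0], [-0.5, -0.5], [-1.1, 0.7]]
tcp,tip side [[442.72623404  25.66545665]
 [437.42123732  43.04534102]]
[[400.30605275 258.44364123]
 [405.2202183  242.27824549]] [392.17098839 236.56983396 413.85098304 265.49331826]
base top [[442.5189232  462.50661535]
 [414.29175526 417.12192619]
 [471.080775   446.69733568]
 [403.08893323 248.87751171]
 [392.26184574 235.06143957]]
```

```bash
cat > plan.py <<'E'
from h import *
p=least_squares(lambda X:np.r_[proj("top",X)[0]-(163,257),proj("side",X)[0]-(441,68)],[.4,.5,.3]);print("PC front right top",p.x,p.fun.round(1))
p=least_squares(lambda X:np.r_[proj("top",X)[0]-(200,255),proj("side",X)[0]-(421,158)],[.5,.2,.2]);print("pump",p.x,p.fun.round(1))
for nm,q in(("A",[.77662,-.03443,-.0738,1.5883]),("B",[.7806,-.03554,-.0556,1.6161])):
    R,o=door_T(q);yaw=np.degrees(q[2]-q[3]);print(nm,"place",R@[.041,-.10,.155]+o,"yaw",yaw,"push",R@[-.018,-.195,.235]+o,"shut dir",q[2])
q0=robot.observe()["q"];print(q0)
for pos in([.452,-.2105,.42],[.452,-.2105,.106],[.58,.05,.38],[.58,.05,.262]):
    for y in(85,-95,95): print(pos,y,np.round(robot.ik(pos,[180,0,y]),1) if robot.ik(pos,[180,0,y]) is not None else None)
E
python3 plan.py
```

```text
PC front right top [0.47143776 0.34912581 0.4059502 ] [-4.5 -0.7 -7.4  1.3]
pump [0.60002985 0.28903359 0.18402585] [-1.4 -0.2 -1.8  0.2]
A place [0.58168111 0.05093235 0.155     ] yaw -95.23131512869413 push [0.49245625 0.1183484  0.235     ] shut dir -0.0738
B place [0.58324599 0.04912895 0.155     ] yaw -95.78135461201973 push [0.49467242 0.11739844 0.235     ] shut dir -0.0556
[ 5.70257154e+01  5.99429897e+00  5.53207335e+00  8.96049615e+01
 -4.12276786e-04  7.75264444e+01]
[0.452, -0.2105, 0.42] 85 [-40.   -8.1   4.  102.    0.   55. ]
[0.452, -0.2105, 0.42] -95 [ -40.    -8.1    4.   102.     0.  -125. ]
[0.452, -0.2105, 0.42] 95 [-40.   -8.1   4.  102.    0.   45. ]
[0.452, -0.2105, 0.106] 85 [-40.   -8.3 -29.3  69.    0.   55. ]
[0.452, -0.2105, 0.106] -95 [ -40.    -8.3  -29.3   69.     0.  -125. ]
[0.452, -0.2105, 0.106] 95 [-40.   -8.3 -29.3  69.    0.   45. ]
[0.58, 0.05, 0.38] 85 [-7.9  4.7 12.2 97.5  0.  87.1]
[0.58, 0.05, 0.38] -95 [ -7.9   4.7  12.2  97.5   0.  -92.9]
[0.58, 0.05, 0.38] 95 [-7.9  4.7 12.2 97.5  0.  77.1]
[0.58, 0.05, 0.262] 85 [-7.9  2.6 -2.3 85.1  0.  87.1]
[0.58, 0.05, 0.262] -95 [ -7.9   2.6  -2.3  85.1   0.  -92.9]
[0.58, 0.05, 0.262] 95 [-7.9  2.6 -2.3 85.1  0.  77.1]
```

The black blob at (394–412, 239–263) fits a 46–52 mm tube centred at (0.452, -0.2105). In the enlarged crop it is black, between orange and blue, so it is the right one. I'll go around the PC tower, pick up the adaptor, lift it and check from both views.

```bash
cat > pick.py <<'E'
from h import *
robot.line_to([.16,.40,.45],vel=.25)
robot.move_pose([.452,-.2105,.30],[180,0,97])
print(robot.line_to([.452,-.2105,.108],vel=.12,guard=10))
s=robot.observe();print(s["time"],s["tool_pos"],s["ft_force"].round(1) if hasattr(s["ft_force"],"round") else s["ft_force"])
robot.set_gripper(.03)
s=robot.observe();print(s["gripper_width"],s["gripper_force"],s["tool_pos"])
robot.line_to([.452,-.2105,.36],vel=.2)
robot.move_pose([.565,.052-.06,.38],[180,0,84.6])
s=robot.observe();print(s["time"],s["gripper_width"],s["ft_force"],s["tool_pos"])
cv2.imwrite("pics/top1.png",robot.grab_frame("top"));cv2.imwrite("pics/side1.png",robot.grab_frame("side"))
a=cv2.imread("pics/top1.png");b=cv2.imread("pics/side1.png")
c=np.hstack([cv2.resize(a[90:310,230:430],None,fx=2,fy=2),cv2.resize(b[60:280,310:500],None,fx=2,fy=2)]);cv2.imwrite("pics/c1.png",c)
E
python3 pick.py
```

```text
False
5.35 [ 0.45235767 -0.21078236  0.1086918 ] [0.4 0.6 0.3]
0.048001736655102926 62.50711919856258 [ 0.45222328 -0.2108043   0.1088526 ]
8.1333 0.04795692784624346 [-0.16261007 -0.6904116  -2.09120813] [ 0.56474512 -0.00864912  0.37945876]
```

View pics/c1.png

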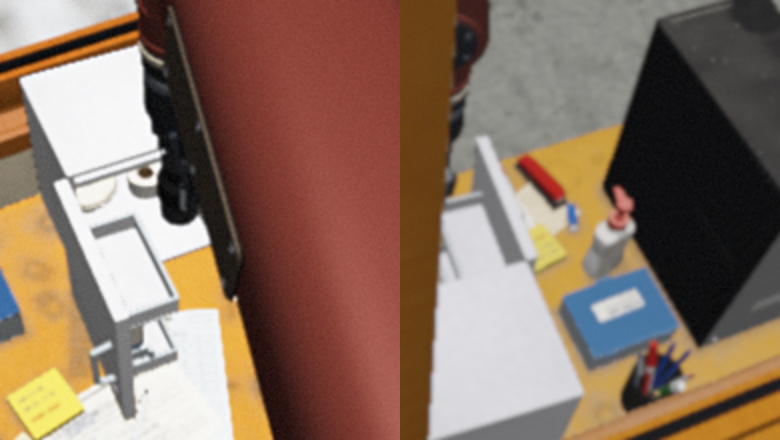

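The adaptor is held (width 48 mm), hanging at about (319,190) in the top view, with the rack clear below. I'll move above the rack and check alignment before lowering.

```bash
cat > over.py <<'E'
from h import *
print("expected bottom px in top1",proj("top",[[.5647,-.0086,.271],[.5647,-.0086,.300]]))
q=[.7786,-.035,-.0647,1.602];R,o=door_T(q);P=R@[.039,-.10,.155]+o;np.save("P.npy",P)
yaw=np.degrees(q[2]-q[3])+180;print(P,yaw)
robot.line_to([P[0],P[1],.38],vel=.15,rotation=[180,0,yaw])
robot.line_to([P[0],P[1],.315],vel=.15)
print(robot.observe()["time"],robot.observe()["tool_pos"],"bottom px",proj("top",[P[0],P[1],.207]),proj("side",[P[0],P[1],.207]))
a=robot.grab_frame("top");b=robot.grab_frame("side")
cv2.imwrite("pics/top2.png",a)
cv2.imwrite("pics/c2.png",np.hstack([cv2.resize(a[130:310,240:360],None,fx=3,fy=3,interpolation=2),cv2.resize(b[100:280,310:440],None,fx=3,fy=3,interpolation=2)]))
E
python3 over.py
```

```text
expected bottom px in top1 [[319.46082369 195.02722773]
 [319.56298017 186.73394301]]
[0.58264628 0.05199022 0.155     ] 84.50512428554569
9.3833 [0.58262569 0.05146554 0.31580318] bottom px [[293.66124235 216.08063252]] [[345.50139542 172.85976313]]
```

View pics/c2.png

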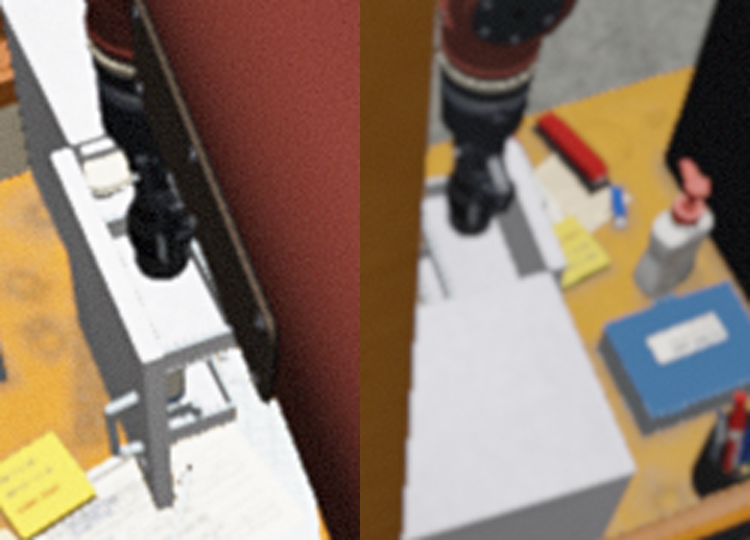

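In both views the adaptor's foot sits where it should, at (293,218) top and (346,174) side, inside the rack outline. Lowering it.

```bash
cat > place.py <<'E'
from h import *
P=np.load("P.npy")
print(robot.line_to([P[0],P[1],.275],vel=.12,guard=10))
print(robot.line_to([P[0],P[1],.262],vel=.03,guard=4))
s=robot.observe();print(s["time"],s["tool_pos"],s["ft_force"])
robot.set_gripper(.085);robot.pause(.3)
s=robot.observe();print(s["gripper_width"],s["ft_force"])
robot.line_to([P[0],P[1],.40],vel=.15)
# withdraw toward the robot, above the door
robot.line_to([.42,0,.42],vel=.25)
print(robot.observe()["time"])
a=robot.grab_frame("top");b=robot.grab_frame("side")
cv2.imwrite("pics/top3.png",a)
cv2.imwrite("pics/c3.png",np.hstack([cv2.resize(a[130:310,240:360],None,fx=3,fy=3,interpolation=2),cv2.resize(b[100:280,310:440],None,fx=3,fy=3,interpolation=2)]))
R,o=door_T([.7786,-.035,-.0647,1.602])
for pt in([.038,-.097,.237],): print(proj("top",R@pt+o),proj("side",R@pt+o))
E
python3 place.py
```

```text
False
True
10.3833 [0.58293101 0.05190531 0.26386917] [-0.53550881  0.17419088  5.65597103]
0.08507394144507721 [ 0.28596673 -0.7335117   0.37302351]
13.05
[[292.30796614 207.56391739]] [[346.85936123 167.79377484]]
```

View pics/c3.png

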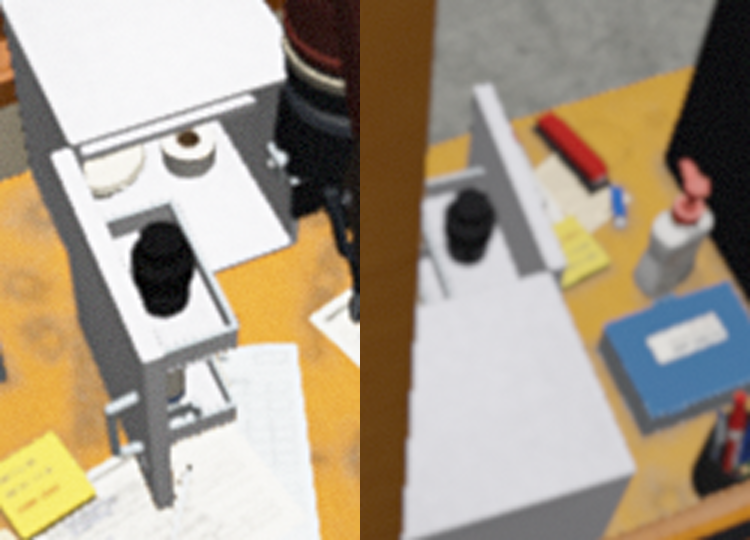

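The adaptor stands upright and free in the rack at about (294,215) top and (347,175) side. Next I close the gripper, move over the door to its outer side and sweep it shut along the hinge arc.

```bash
cat > push.py <<'E'
from h import *
q=[.7786,-.035,-.0647,1.602];Z=.300
def pose(th,c,r=.19):
    p=q[:3]+[th];R,o=door_T(p);X=R@[-.018-c,-r,0]+o
    return [X[0],X[1],Z],[180,0,np.degrees(q[2]-th)+180]
robot.set_gripper(0)
P,O=pose(1.602,.06)
robot.move_pose([P[0]-.03,P[1],.42],O)
robot.line_to(P,vel=.15)
P,O=pose(1.602,.0)
print("contact",robot.line_to(P,vel=.03,guard=2.5))
s=robot.observe();R,o=door_T(q);print(s["time"],"door frame",R.T@(np.array(s["tool_pos"])-o),s["ft_force"])
E
python3 push.py
```

```text
contact False
17.8083 door frame [-0.01806625 -0.18996042  0.30003677] [ 0.63937044 -0.47999957 -1.01777418]
```

```bash
cat > sweep.py <<'E'
exec(open("push.py").read().split("robot.set_gripper")[0])
for th in np.arange(1.55,.34,-.1):
    P,O=pose(th,.011)
    if robot.line_to(P,vel=.1,rotation=O,guard=15): print("guard",th);break
s=robot.observe();print(s["time"],s["tool_pos"],s["ft_force"])
a=robot.grab_frame("top");b=robot.grab_frame("side")
cv2.imwrite("pics/c4.png",np.hstack([cv2.resize(a[100:310,240:400],None,fx=2.5,fy=2.5,interpolation=2),cv2.resize(b[70:280,310:440],None,fx=2.5,fy=2.5,interpolation=2)]))
E
python3 sweep.py
```

```text
22.1583 [ 0.58238299 -0.08053728  0.29992413] [-0.2831709   1.01643743 -0.22629314]
```

View pics/c4.png

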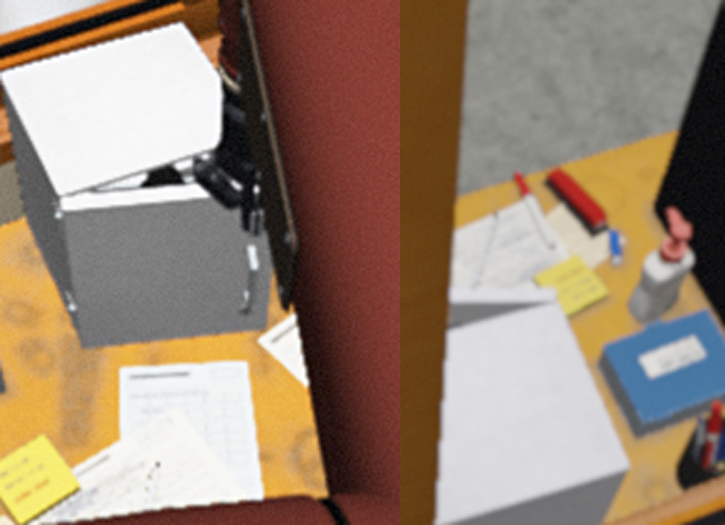

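The door is now about 0.35 rad open, with the adaptor still standing behind it (black at about (304,171)). Next is the slow final push through the catch.

```bash
cat > fin.py <<'E'
exec(open("push.py").read().split("robot.set_gripper")[0])
for th in (.25,.16,.1,.06,.03,0,-.03,-.06):
    P,O=pose(th,.011)
    g=robot.line_to(P,vel=.05,rotation=O,guard=22)
    s=robot.observe();print(th,g,np.round(s["ft_force"],1),np.round(s["tool_pos"],4))
    if g:break
robot.pause(.3)
p=np.array(robot.observe()["tool_pos"])
robot.line_to(p+[-.08,0,0],vel=.06)
robot.line_to(p+[-.14,0,.1],vel=.2)
robot.goto_joints([-60]+list(robot.observe()["q"][1:]))
print(robot.observe()["time"])
a=robot.grab_frame("top");b=robot.grab_frame("side")
cv2.imwrite("pics/c5.png",np.hstack([cv2.resize(a[100:310,240:440],None,fx=2.3,fy=2.3,interpolation=2),cv2.resize(b[70:280,310:440],None,fx=2.3,fy=2.3,interpolation=2)]))
E
python3 fin.py
```

```text
0.25 False [-1.  -0.  -0.6] [ 0.5993 -0.0903  0.3   ]
0.16 False [ 0.7  0.2 -0.5] [ 0.6151 -0.0974  0.3   ]
0.1 False [-0.8  0.3 -1.1] [ 0.626  -0.1014  0.3   ]
0.06 False [-4.5  1.2  1.7] [ 0.6331 -0.1035  0.3001]
0.03 False [-0.1  0.2  0.4] [ 0.6392 -0.1052  0.2999]
0 False [ 0.8 -0.5 -1. ] [ 0.6447 -0.1065  0.3   ]
-0.03 True [-1.6 -0.2  2.2] [ 0.6466 -0.107   0.2997]
28.3833
```

View pics/c5.png

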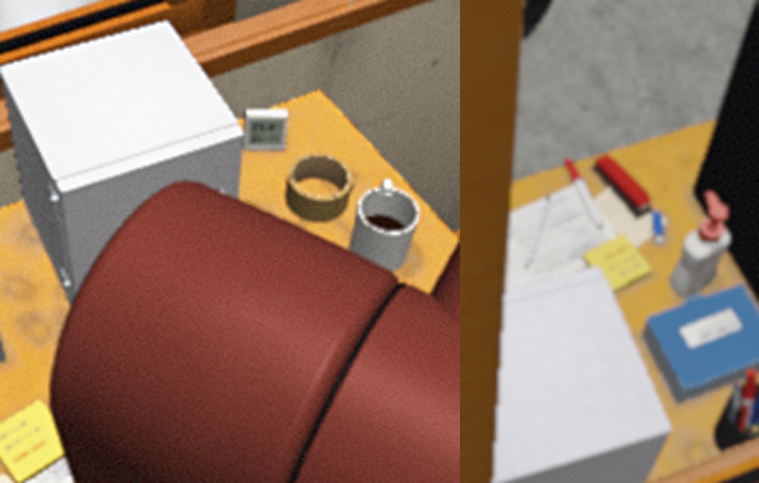

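The door is flush with the cabinet front. The force trace showed the catch resistance, the snap and then the hard stop. The mug, tape roll and bottle look untouched, so I'm handing in.

```bash
python3 -c "
from plant import robot
print(robot.observe()['ft_force'],robot.observe()['tool_pos']);print(robot.job_done())"
```

```text
[-0.6143564  -0.48988974 -0.61396086] [ 0.36331393 -0.36923336  0.39823943]
the job is handed in; nothing more can be done
None
```

I stood the black adaptor in the upper door rack, pushed the door shut past its catch, and handed the job in just after 28.4 s; no verdict came back, and I couldn't see the adaptor once the door had closed.

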